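Fit the socket bit in the bench driver's chuck

ROBOT

A 6-joint arm with a two-finger parallel gripper is mounted at the origin on the work surface. World frame = base frame: x ahead of the robot, y to its left, z up, the work surface at z = 0. Lengths are in mm, angles in rad, forces in N, time in s.
With the tool pointing down it reaches from about 375 to 975 mm from the base axis. Payload 3.8 kg.
Tool frame: the origin (TCP) lies at the centre of the arm's flange, where the gripper is bolted on; the fingertips stand 173 mm ahead of it and the grasp point (between the pads) lies 155 mm ahead of it; z points along the fingers, y is the line along which they close (so a half turn about z gives the same grasp; the last joint's range is limited). The gripper opens to 85 mm and grips with 20 to 120 N. Pads are 22 mm wide; open, the fingers measure 114 mm over their backs; the gripper's body (76 mm by 85 mm) begins 54 mm behind the grasp point. The pads swing forward as they close: fully open they stand 13 mm farther back than shut.
Start: joints at [1.279, 0.264, 1.604, -0, 1.274, -0.037], TCP at [170.133, 653.203, 404.68] pointing down, gripper open.
Joint ranges: [-2.63, 2.63], [-0.94, 2.18], [0.31, 2.57], [-1.31, 4.45], [0, 2.66], [-2.55, 2.55]. Speed limits (rad/s): [2.57, 2.57, 3.14, 3.14, 3.14, 3.14].

INTERFACE

Orientations are given as a 3x3 rotation matrix whose columns are the frame's x, y, z axes.
In Python, from plant import bot gives the robot as it stands.
- The arm moves only by the tool step_arm, never from a script. Its argument "steps" is one flat list of numbers, 7 for each row, row after row: the finger opening in mm, from 0 to 85.4, then the shift along the tool's x, y, z in mm, then the turn, a rotation vector about the tool's x, y, z in degrees. A call has 1 to 8 rows; each row is the pose to reach, as a shift and turn from the pose commanded when the call began, along the tool's axes at that moment; what a row does not reach only later rows make up. A row lasts 1/12 s, in which the tool goes at most 41.7 mm and 7.16 degrees, less where a joint would pass 70% of its speed; a pose out of reach is approached as far as the arm can. A call with a gripper value outside its range is refused whole. The fingers move at their own pace and stop on an object; "grip_force" is the grip in N (left out, the last holds). Time passes only in rows, so rows that repeat a pose let the fingers close. It gives the time, the measured TCP pose, the force, the opening and the grip force at its end, in the units of the state.
- bot.state(): the state, without advancing time (a new reading comes with each control period).
- bot.capture(name): name is "scene" or "top"; returns the picture (400x640x3 uint8, blue, green, red); there is no depth.
- bot.camera_model(name): a dict with "mtx" (3x3 intrinsics, pixels), "extrinsics" (4x4, takes a point from world to camera coordinates). Camera axes: x right, y up, looking along -z (the intrinsics and any distortion apply to the point x, -y, -z); pixel columns grow to the right and rows downward; lengths in mm; the calibration is good to about 2 mm. A picture is of the moment at which its call begins. camera_model takes no time and is no camera call.
- bot.close_job(): hands the job in; it is judged then, once.
The state is a dict: "t": time; "q": joint angles; "qd": joint speeds; "tau": joint torques, N m; "tool_pos": TCP position; "ee_rot": TCP orientation; "contact_force": force on the tool from outside, world axes, zero at the start; "wrist_torque": the same for the moment, N m; "finger_gap": opening from 0.0 (shut) to 1.0 (fully open); "gripper_force": force on a finger pad.
Only numpy, scipy, OpenCV 4.12 (cv2) and the standard library are available. Lean on these libraries where they do the work, as an engineer would, in place of code of your own. Each camera call takes 0.05 s, during which the arm holds its last target. There are 200 camera calls.

TASK

Take the short wide-headed socket bit out of the rack, lower its shank fully home into the open chuck of the leaning driver, and turn the chuck's sleeve until its jaws hold the bit straight and firmly. Stop when the sleeve has gone tight to the hand: do not force it further. Let go, and leave the other bits, the ink bottle and the print head where they stand.

Things in the scene. Friction and masses are not known exactly. Their poses are not given: they have to be found in the camera images.
- driver: grey and black cordless driver fixed nose-up in a cradle on the bench, nose leaning roughly towards the robot. Origin on the bench straight below the chuck's mouth, z up. The 66 mm motor housing starts 62 mm below the mouth along the axis; pistol grip and battery stick out towards -y, 70 mm and more below the mouth
- chuck: the driver's fixed chuck. Origin: centre of its mouth, level with the sleeve's top rim, 205 mm above the bench. z = the chuck's axis, out of the mouth, leaning 30 degrees from vertical. The bore is 50 mm deep, to a flat floor on which the bit's foot rests when fully home
- sleeve: black hexagonal sleeve on the chuck, 52 mm across flats, 48 mm long, free all round. Origin on the axis 24 mm below the rim; z = chuck axis; x is square to a flat (flats every 60 degrees). Turning it clockwise, looking down into the mouth, closes the jaws; a quarter to half a turn brings them on to the bit, so regrasp. It stays where it is left, free-running friction 0.18 N m
- jaw0: one of three steel jaws, coupled to the sleeve, that close inwards together. Flat faces 20 mm wide, 44 mm long, tops 1 mm below the rim; pose in line with the chuck's, origin shifting as it closes. At the start the jaws stand 22 to 28 mm open. How far the sleeve turns must be felt: see jaw1
- jaw1: the second jaw, 120 degrees on from jaw0. Once all three press on the bit, the torque needed to turn the sleeve climbs from 0.18 N m by about 0.6 N m per rad: 0.3 to 0.5 N m is firmly tight, 0.8 N m and more is forced. A hand that has stopped and settled back can read up to 0.36 N m less than while it turned
- jaw2: the third jaw, 240 degrees on from jaw0
- bit_center (a point): the bit to fit: steel socket bit 78 mm long, round shank 14 mm diameter x 54 mm, head 24 mm diameter x 24 mm (widest and shortest head in the rack, dark recess on top). Point on its axis, 39 mm above the foot, 15 mm below the head's underside; z to the head
- bit_foot (a point): the centre of the bit's flat foot, on the same axis
- bit: the same bit, origin at the foot. In the rack it stands upright, 40 mm deep, the head's underside 14 mm above the rack's top. Home in the chuck, the head's underside is 4 mm and its top 28 mm out of the mouth
- rack: plywood bit rack 60 x 170 x 50 mm high, fixed; origin at the centre of its underside; its y axis runs along the row of three holes, 55 mm apart
- slim_bit: another bit in the rack: same shank, slim head 16 mm diameter x 46 mm; origin at its foot. Leave it
- point_bit: another bit in the rack: same shank, head 20 mm diameter tapering to a point, 40 mm tall; origin at its foot. Leave it
- ink_bottle: black ink bottle, 56 mm diameter, 130 mm tall, loose; origin under its centre. Leave it
- print_head: black print-head cartridge, 50 x 38 x 70 mm, loose; origin under its centre. Leave it
Not all that is in view belongs to the job. What is shaped like the bit but yellow is not meant.

How it is judged (in metres and radians):
On the way, in this order (a step that is already met when the one before it is completed fails the run):
1. the bit's shank is down in the chuck, its foot within 6 mm of the bore's floor (z of bit_foot in the frame of chuck below -0.044 m and distance between bit_foot and chuck below 0.056 m), for 0.2 s.
2. all three jaws press on the bit with more than 5 N each (contact force between each of jaw0, jaw1, jaw2 and bit above 5 N), for 0.2 s.
At the end, for the whole second after the job is handed in: the socket bit stands in the chuck with its foot within 6 mm of the bore's floor, in line with the chuck's axis within 3 degrees, at rest, all three jaws pressing on it with more than 5 N each, and the robot touches nothing (all of step 1 and all of step 2 and angle between the z axis of bit and the z axis of chuck, either way round below 0.052 rad and linear speed of bit below 0.01 m/s).
It fails at once if a jaw is forced on to the bit with more than 100 N (contact force between any of jaw0, jaw1, jaw2 and bit above 100 N).
It fails at once if another bit is pulled or shifted by more than 20 mm (distance of any of slim_bit, point_bit from where it was at the start of the episode above 0.02 m).
It fails at once if the ink bottle or the print head is shifted by more than 20 mm (distance of any of ink_bottle, print_head from where it was at the start of the episode above 0.02 m).
It also fails if it takes over 72 s, if anything falls off the work surface, if the arm or the gripper's body presses on something with over 40 N, if the wrist force passes 120 N, or if a joint passes its speed limit or range.

## Working session

There is one attempt and no reset: what is moved stays moved. The work goes in short steps, Python scripts to look and compute and a tool call to move; the robot and the scene stay as the last step left them, time stands still between calls to the robot, and variables do not carry over. Pictures are saved under pics/ and viewed, at most 10 in all, crops included, and the job is handed in when it is done.

Besides the shell and the picture viewer there is one more tool, called after "Emit:" as name(argument=value, ...) on one line, values as JSON. step_arm: Moves the arm, as the interface text tells. Its arguments: {"type":"object","properties":{"steps":{"type":"array"},"grip_force":{"type":"number"}},"required":["steps"]}

```bash
mkdir -p pics; ls; python3 - <<'E'
from plant import bot
import cv2,numpy as np
for n in("scene","top"):
    im=bot.capture(n); cv2.imwrite(f"pics/{n}0.png",im)
    c=bot.camera_model(n); print(n,{k:np.round(np.array(v),3).tolist() for k,v in c.items()})
print(bot.state())
E
```

```text
pics
scene {'mtx': [[468.471, 0.0, 320.193], [0.0, 468.471, 196.59], [0.0, 0.0, 1.0]], 'extrinsics': [[-0.776, 0.631, 0.001, 427.331], [-0.54, -0.665, 0.516, 290.304], [0.326, 0.4, 0.856, -1196.497], [0.0, 0.0, 0.0, 1.0]]}
top {'mtx': [[433.214, 0.0, 318.852], [0.0, 433.214, 195.9], [0.0, 0.0, 1.0]], 'extrinsics': [[0.007, -1.0, -0.003, 27.611], [0.998, 0.007, 0.067, -596.435], [-0.067, -0.003, 0.998, -1108.13], [0.0, 0.0, 0.0, 1.0]]}
{'t': 0.1, 'q': array([ 1.27909753e+00,  2.64694467e-01,  1.60525242e+00,  7.13209468e-06,
        1.27373259e+00, -3.69099884e-02]), 'qd': array([ 0.00144868,  0.00031476, -0.00246276,  0.00125157, -0.00136218,
       -0.00065744]), 'tau': array([ 1.23120581e-04, -5.16702461e+01, -3.68591881e+01, -9.88206466e-05,
        6.12196309e-03, -3.75627678e-06]), 'tool_pos': array([170.04374695, 652.90335332, 403.46685837]), 'ee_rot': array([[-9.67715994e-01,  2.52042431e-01, -6.06658914e-04],
       [ 2.52043147e-01,  9.67713938e-01, -1.99670562e-03],
       [ 8.38177477e-05, -2.08514819e-03, -9.99997823e-01]]), 'contact_force': array([ 0.72786389, -1.58619596, -0.94975304]), 'wrist_torque': array([-0.00501852, -0.06821199,  0.06333802]), 'gripper_force': 0.0, 'finger_gap': 1.0008067445648392}
```

View pics/scene0.png

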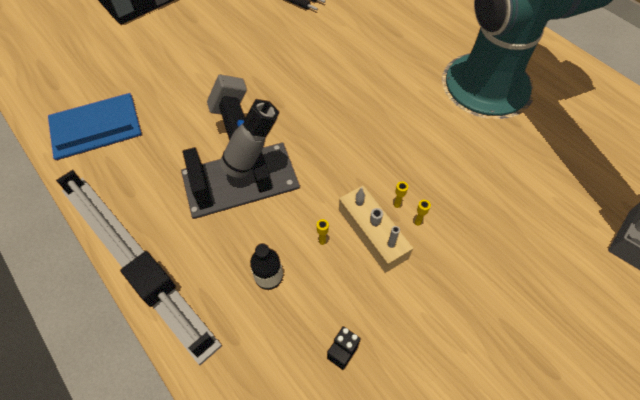

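View pics/top0.png

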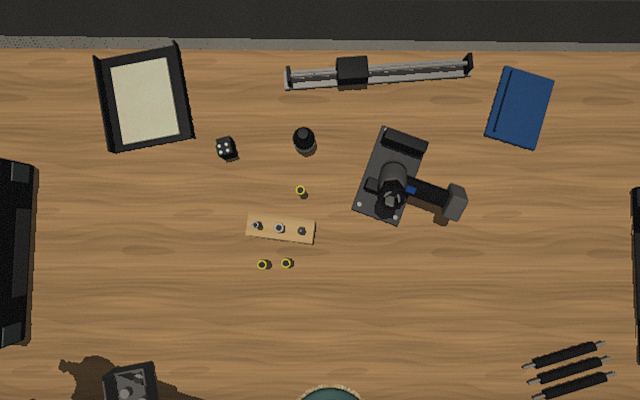

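Scene view: three bits in the rack, point bit (360,196), wide one (376,216) and slim one (394,236). Yellow decoys stand at (402,188), (424,207) and (323,228). The chuck mouth is near (264,107), the ink bottle at (266,265) and the print head at (344,347). In the top view the rack bits are at (256,225), (279,228) and (302,231), and the chuck is near (391,200). The middle bit fits the description, so I'll check it up close.

```bash
python3 - <<'E'
import cv2,numpy as np
s=cv2.imread("pics/scene0.png");t=cv2.imread("pics/top0.png")
def crop(i,x,y,w,h,z):return cv2.resize(i[y:y+h,x:x+w],None,fx=z,fy=z,interpolation=cv2.INTER_CUBIC)
a=np.hstack([crop(s,335,180,80,60,5),crop(t,240,200,80,60,5)])
b=np.hstack([crop(s,225,90,66,49,6)[:294,:396],crop(t,360,160,66,49,6)[:294,:396]])
b=cv2.copyMakeBorder(b,0,6,0,8,cv2.BORDER_CONSTANT)
cv2.imwrite("pics/c1.png",np.vstack([a,b]))
E
```

```text
(no output)
```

View pics/c1.png

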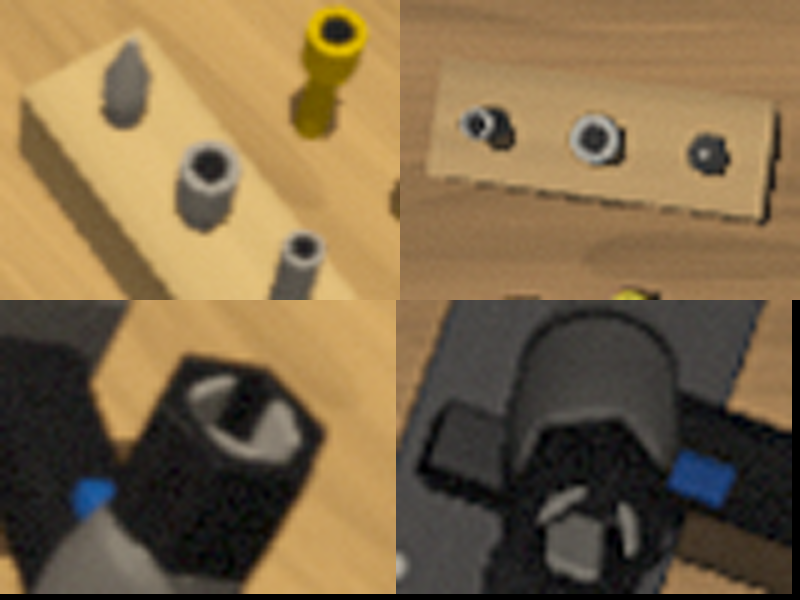

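```bash
cat > h.py <<'E'
import numpy as np,cv2
from plant import bot
from scipy.spatial.transform import Rotation as R
F=np.diag([1,-1,-1.])
def P(n):
    c=bot.camera_model(n);return np.array(c["mtx"])@F@np.array(c["extrinsics"])[:3]
PM={n:P(n) for n in("scene","top")}
def proj(n,X):
    X=np.atleast_2d(X);u=np.c_[X,np.ones(len(X))]@PM[n].T;return u[:,:2]/u[:,2:]
def onz(n,uv,z):
    p=PM[n];A=p[:,:2];b=p[:,2]*z+p[:,3];u,v=uv
    M=np.array([A[0]-u*A[2],A[1]-v*A[2]]);return np.linalg.solve(M,-np.array([b[0]-u*b[2],b[1]-v*b[2]]))
def tri(s,t):
    X=cv2.triangulatePoints(PM["scene"],PM["top"],np.array(s,float).reshape(2,1),np.array(t,float).reshape(2,1));return (X[:3]/X[3]).ravel()
def crop(i,x,y,w,h,z):return cv2.resize(i[y:y+h,x:x+w],None,fx=z,fy=z,interpolation=cv2.INTER_CUBIC)
def axes(az,lean=30):  # lean azimuth deg; columns x(lean dir tilted),y,z=axis
    return (R.from_euler('z',az,degrees=True)*R.from_euler('y',lean,degrees=True)).as_matrix()
E
python3 - <<'E'
from h import *
np.set_printoptions(precision=1,suppress=True)
s=(376.6,212.6);t=(278.6,227.2)
print("bit",tri(s,t),onz("scene",s,88),onz("top",t,88))
s=(265.4,109.6);t=(391.6,198.9)
print("mouth",tri(s,t),onz("scene",s,205),onz("top",t,205))
c=[onz("top",u,10) for u in((384,126),(428,143),(397,225),(352,208))]
for a,b in((0,3),(1,2)):
    d=c[b]-c[a];print(np.linalg.norm(d),np.degrees(np.arctan2(d[1],d[0])))
c=[onz("scene",u,10) for u in((182,172),(293,146),(298,184),(194,213))];print(c)
for a,b in((0,1),(3,2)):
    d=c[b]-c[a];print(np.linalg.norm(d),np.degrees(np.arctan2(d[1],d[0])))
m=.5*(onz("scene",(265.4,109.6),205)+onz("top",t,205));print(m)
S=cv2.imread("pics/scene0.png");T=cv2.imread("pics/top0.png")
cv2.imwrite("pics/c2.png",np.hstack([crop(S,205,85,80,100,5),crop(T,350,140,80,100,5)]))
r=[onz("top",u,50) for u in((258.0,223.9),(278.6,227.2),(301.3,230.3))];print("row",r)
E
```

```text
bit [514.8 129.3  82.3] [517.6 131.1] [514.6 128.9]
mouth [ 579.4 -128.9  197.4] [ 583.2 -123.4] [ 578.4 -127.1]
234.10543478947264 158.83154424306562
232.4732326120519 159.05056659016708
[array([ 747.8, -244.8]), array([ 512.2, -146.7]), array([566.8, -57.1]), array([ 781.5, -137.9])]
255.1988516387672 157.38642064880148
229.42694421141982 159.3884357784977
[ 580.8 -125.2]
row [array([522.4, 184.7]), array([514.4, 132.5]), array([507. ,  75.2])]
```

View pics/c2.png

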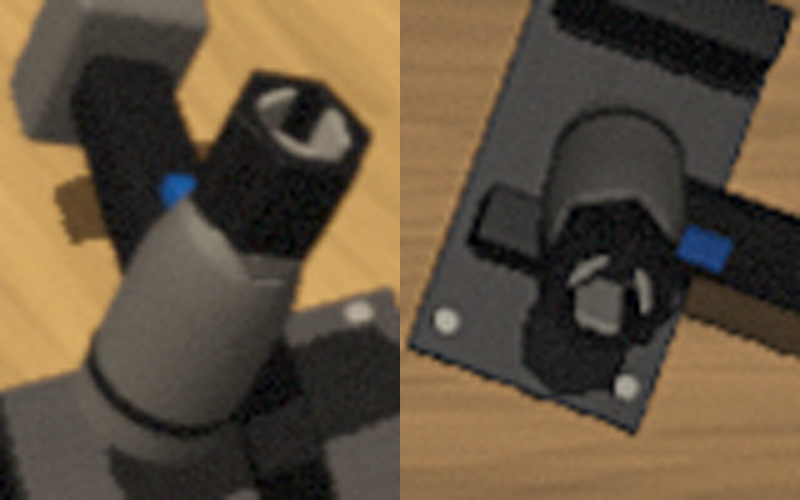

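The second crop confirms the wide socket bit: middle hole, grey, dark recess. The driver leans at about azimuth 159°. Next I'll overlay a sleeve model to check the mouth position, lean and hex yaw.

```bash
cat >> h.py <<'E'
def hexpts(m,az,yaw,d,lean=30):
    a=np.radians(yaw+30+60*np.arange(6));r=26/np.cos(np.pi/6)
    L=np.c_[r*np.cos(a),r*np.sin(a),np.full(6,-d)]
    return m+L@axes(az,lean).T
E
cat > ov.py <<'E'
from h import *
from scipy.optimize import least_squares
# observed scene rim corners / bottom corner
obs=np.array([[255.9,98.9],[269.9,101.3],[279.3,111.5]])
best=[]
for y0 in range(-30,30,10):
    def f(p):
        m=np.array([p[0],p[1],205]);h=proj("scene",hexpts(m,p[3],p[2],0))
        d=np.linalg.norm(h[:,None]-obs[None],axis=2);i=d.argmin(0)
        hb=proj("scene",hexpts(m,p[3],p[2],48));j=np.linalg.norm(hb-[265.9,136.5],axis=1).argmin()
        return np.r_[(h[i]-obs).ravel(),hb[j]-[265.9,136.5],(proj("top",m)[0]-[391.4,199.3]),(proj("scene",m)[0]-[265.2,109.8]),(p[3]-159)/2]
    r=least_squares(f,[580,-126,y0,159],loss='soft_l1');best.append((r.cost,r.x,r.fun))
best.sort(key=lambda b:b[0])
np.set_printoptions(precision=2,suppress=True)
for b in best[:3]:print(b)
p=best[0][1];m=np.array([p[0],p[1],205])
out=[]
for n,o in(("scene",(225,85)),("top",(365,150))):
    im=cv2.imread(f"pics/{n}0.png");im=np.clip(255*(im/255.)**.5,0,255).astype(np.uint8)
    c=crop(im,*o,66,80,6)
    A=axes(p[3]);k=np.linspace(0,2*np.pi,60)
    circ=lambda r,d:m+np.c_[r*np.cos(k),r*np.sin(k),0*k-d]@A.T
    for X,col in((hexpts(m,p[3],p[2],0),(0,255,0)),(hexpts(m,p[3],p[2],48),(0,255,255)),(circ(33,62),(255,0,0)),(np.array([m,m-A[:,2]*62]),(0,0,255))):
        q=((proj(n,X)-o+.5)*6).astype(int);cv2.polylines(c,[q],len(X)>2,col,1)
    out.append(c)
cv2.imwrite("pics/ov1.png",np.hstack(out))
E
python3 ov.py
```

```text
(np.float64(3.3216869604094974), array([ 581.86, -124.4 ,  -32.82,  159.28]), array([-0.31, -1.11, -0.11, -0.71,  0.47,  0.04, -0.26,  0.78, -1.07,
       -2.  ,  0.47, -0.88,  0.14]))
(np.float64(3.321686960410488), array([ 581.86, -124.4 ,  -32.82,  159.28]), array([-0.31, -1.11, -0.11, -0.71,  0.47,  0.04, -0.26,  0.78, -1.07,
       -2.  ,  0.47, -0.88,  0.14]))
(np.float64(3.3216869604106867), array([ 581.86, -124.4 ,   27.18,  159.28]), array([-0.31, -1.11, -0.11, -0.71,  0.47,  0.04, -0.26,  0.78, -1.07,
       -2.  ,  0.47, -0.88,  0.14]))
```

View pics/ov1.png

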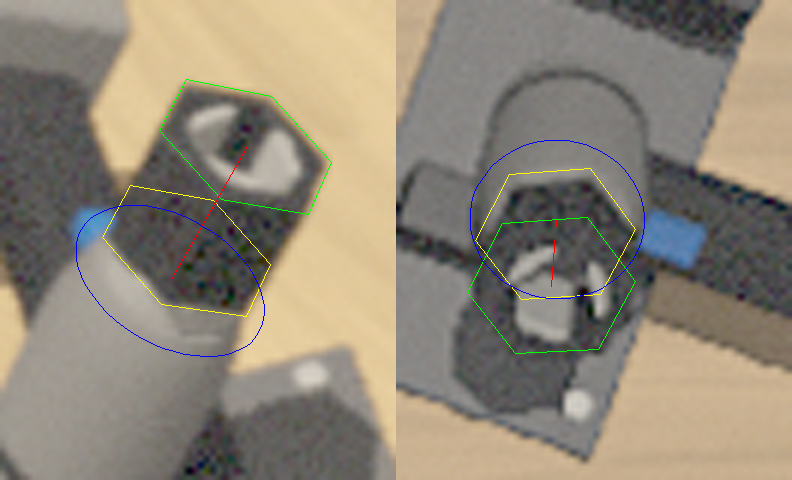

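Overlay: the green rim matches the hexagon in the scene view. The top view sits about 1.5 px lower, the same calibration offset between cameras as on the bit, so I'll use averages: bit at (516,130), mouth at (580.8,-125.3,205).

```bash
cat >> h.py <<'E'
np.set_printoptions(precision=2,suppress=True)
BIT=np.array([516.1,130.,10.]);MOUTH=np.array([580.8,-125.3,205.]);AZ=159.2
def rot(y,z):
    z=np.array(z,float);z/=np.linalg.norm(z);y=np.array(y,float);y-=z*(y@z);y/=np.linalg.norm(y);return np.c_[np.cross(y,z),y,z]
def delta(g,Rt):   # g: grasp-point target; prints shift/turn in tool axes
    s=bot.state();Rc=s["ee_rot"];p=g-155*Rt[:,2]
    print("target TCP",p,"shift",Rc.T@(p-s["tool_pos"]),"turn",np.degrees(R.from_matrix(Rc.T@Rt).as_rotvec()))
def st():
    s=bot.state();z=s["ee_rot"][:,2];print("t",s["t"],"q",s["q"],"TCP",s["tool_pos"],"grasp",s["tool_pos"]+155*z,"F",s["contact_force"],"Tz",s["wrist_torque"]@z,"gap",s["finger_gap"]*85.4,s["gripper_force"])
RB=rot([.992,-.127,0],[0,0,-1])
AX=axes(AZ)[:,2]
E
python3 -c "
from h import *
delta(np.array([516.1,130,190]),RB);print(AX)"
```

```text
target TCP [516.1 130.  345. ] shift [-466.68 -418.68   59.3 ] turn [-0.1   0.08 82.7 ]
[-0.47  0.18  0.87]
```

Emit:
step_arm(steps=[60, -467, -419, 59, 0, 0, 82.7, 60, -467, -419, 59, 0, 0, 82.7, 60, -467, -419, 59, 0, 0, 82.7, 60, -467, -419, 59, 0, 0, 82.7, 60, -467, -419, 59, 0, 0, 82.7, 60, -467, -419, 59, 0, 0, 82.7, 60, -467, -419, 59, 0, 0, 82.7, 60, -467, -419, 59, 0, 0, 82.7], grip_force=40)

```text
t: 0.77
tool_pos: [353.7, 374.5, 372.9]
ee_rot: [[-0.305, 0.952, -0.0], [0.952, 0.305, -0.0], [-0.0, -0.0, -1.0]]
contact_force: [1.0, -0.2, -1.0]
finger_gap: 0.705
gripper_force: 0.0
```

```bash
python3 -c "
from h import *
st();delta(np.array([516.1,130,190]),RB)"
```

```text
t 0.7667 q [ 0.77 -0.02  1.98 -0.    1.18  0.46] TCP [353.73 374.53 372.93] grasp [353.7  374.48 217.93] F [ 0.98 -0.21 -0.98] Tz -0.032821409970309454 gap 60.2323973347924 0.0
target TCP [516.1 130.  345. ] shift [-282.42   79.97   27.98] turn [-0.02  0.02 25.07]
```

Emit:
step_arm(steps=[60, -282, 80, 28, 0, 0, 25, 60, -282, 80, 28, 0, 0, 25, 60, -282, 80, 28, 0, 0, 25, 60, -282, 80, 28, 0, 0, 25, 60, -282, 80, 28, 0, 0, 25, 60, -282, 80, 28, 0, 0, 25, 60, -282, 80, 28, 0, 0, 25, 60, -282, 80, 28, 0, 0, 25])

```text
t: 1.43
tool_pos: [519.5, 128.2, 344.6]
ee_rot: [[0.125, 0.992, 0.001], [0.992, -0.125, -0.003], [-0.003, 0.001, -1.0]]
contact_force: [0.1, 0.3, 0.7]
finger_gap: 0.701
gripper_force: 0.0
```

```bash
python3 -c "
from h import *
st();delta(np.array([516.1,130,120]),RB)"
```

```text
t 1.4333 q [ 0.2   0.05  1.97 -0.    1.13  0.32] TCP [519.49 128.23 344.61] grasp [519.61 127.79 189.61] F [0.09 0.29 0.66] Tz 0.04062577106279799 gap 59.82825050720402 0.0
target TCP [516.1 130.  275. ] shift [ 1.52 -3.66 69.6 ] turn [0.07 0.16 0.12]
```

Emit:
step_arm(steps=[60, 1.5, -3.5, 35, 0, 0, 0, 60, 1.5, -3.5, 70, 0, 0, 0, 60, 1.5, -3.5, 70, 0, 0, 0, 60, 1.5, -3.5, 70, 0, 0, 0])

```text
t: 1.77
tool_pos: [512.0, 135.0, 273.2]
ee_rot: [[0.12, 0.993, -0.007], [0.993, -0.12, -0.001], [-0.002, -0.006, -1.0]]
contact_force: [0.7, -0.1, 0.1]
finger_gap: 0.7
gripper_force: 0.0
```

```bash
python3 -c "
from h import *
st();delta(np.array([516.1,130,82]),RB)
a=bot.capture('scene');b=bot.capture('top')
s=bot.state();z=s['ee_rot'][:,2];g=s['tool_pos']+z*155
for n in ('scene','top'):print(n,proj(n,[g,g+18*z,[516.1,130,88]]))
cv2.imwrite('pics/g1.png',np.hstack([crop(a,330,130,80,110,5),crop(b,240,180,80,110,5)]))
"
```

```text
t 1.7667 q [0.21 0.11 2.04 0.   0.99 0.33] TCP [512.04 135.04 273.19] grasp [511.03 134.83 118.19] F [ 0.66 -0.07  0.07] Tz -0.03876304135661592 gap 59.80829575831076 0.0
target TCP [516.1 130.  237. ] shift [-4.44  4.86 36.17] turn [-0.36  0.12  0.4 ]
scene [[381.46 204.5 ]
 [380.38 209.29]
 [376.8  211.79]]
top [[274.32 227.34]
 [275.11 227.29]
 [278.16 226.6 ]]
```

View pics/g1.png

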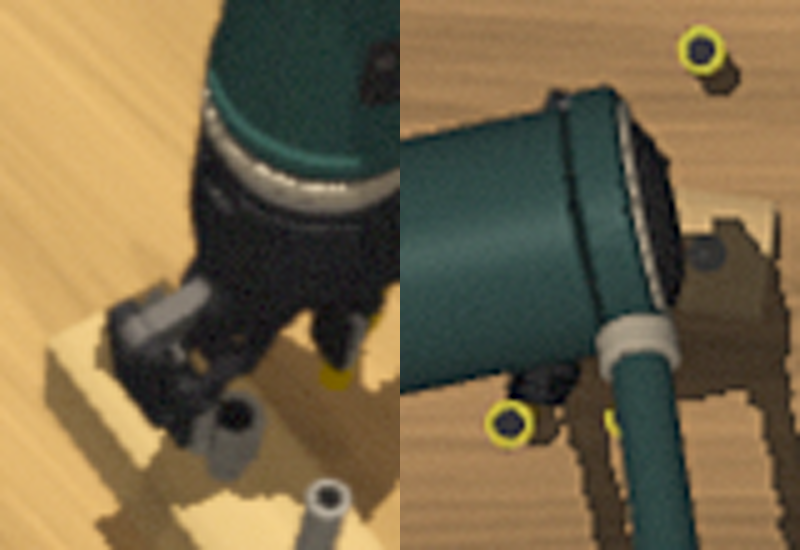

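The scene crop shows the finger at (370,215) over the bit head at (378,213). My last reading was taken while the arm still lagged, so I'll correct sideways and then descend.

Emit:
step_arm(steps=[60, -4.5, 5, 10, -0.3, 0, 0.4, 60, -4.5, 5, 10, -0.3, 0, 0.4, 60, -4.5, 5, 10, -0.3, 0, 0.4, 60, -4.5, 5, 10, -0.3, 0, 0.4])

```text
t: 2.2
tool_pos: [518.4, 130.2, 266.2]
ee_rot: [[0.127, 0.992, 0.006], [0.992, -0.127, -0.0], [0.0, 0.006, -1.0]]
contact_force: [-0.1, -0.4, 0.6]
finger_gap: 0.703
gripper_force: 0.0
```

```bash
python3 -c "
from h import *
st();delta(np.array([516.1,130,82]),RB)"
```

```text
t 2.2 q [ 0.2   0.13  2.04 -0.    0.97  0.33] TCP [518.43 130.22 266.24] grasp [519.41 130.16 111.24] F [-0.07 -0.39  0.59] Tz -0.003338572583956545 gap 60.063681869762874 0.0
target TCP [516.1 130.  237. ] shift [-0.53 -2.47 29.22] turn [ 0.36 -0.02 -0.  ]
```

Emit:
step_arm(steps=[60, -0.5, -2, 29, 0.3, 0, 0, 60, -0.5, -2, 29, 0.3, 0, 0, 60, -0.5, -2, 29, 0.3, 0, 0, 60, -0.5, -2, 29, 0.3, 0, 0, 60, -0.5, -2, 29, 0.3, 0, 0, 60, -0.5, -2, 29, 0.3, 0, 0])

```text
t: 2.7
tool_pos: [516.9, 130.0, 237.7]
ee_rot: [[0.127, 0.992, 0.002], [0.992, -0.127, 0.0], [0.001, 0.002, -1.0]]
contact_force: [0.3, 0.6, -0.2]
finger_gap: 0.701
gripper_force: 0.0
```

```bash
python3 -c "
from h import *
st();delta(np.array([516.1,130,82]),RB)"
```

```text
t 2.7 q [ 0.2   0.16  2.06 -0.    0.92  0.33] TCP [516.86 130.03 237.71] grasp [517.18 130.09  82.71] F [ 0.34  0.62 -0.23] Tz 0.014744263833933659 gap 59.864686157135026 0.0
target TCP [516.1 130.  237. ] shift [-0.13 -0.75  0.71] turn [ 0.11 -0.04  0.01]
```

Emit:
step_arm(steps=[10, 0, 0, 0, 0, 0, 0, 10, 0, 0, 0, 0, 0, 0, 10, 0, 0, 0, 0, 0, 0, 10, 0, 0, 0, 0, 0, 0, 10, 0, 0, 0, 0, 0, 0, 10, 0, 0, 0, 0, 0, 0, 10, 0, 0, 0, 0, 0, 0, 10, 0, 0, 0, 0, 0, 0], grip_force=45)

```text
t: 3.37
tool_pos: [516.5, 130.0, 237.0]
ee_rot: [[0.127, 0.992, 0.001], [0.992, -0.127, 0.0], [0.0, 0.001, -1.0]]
contact_force: [-2.0, -0.1, 6.1]
finger_gap: 0.261
gripper_force: 44.0
```

```bash
python3 -c "
from h import *
st()"
```

```text
t 3.3667 q [0.2  0.16 2.06 0.   0.92 0.33] TCP [516.46 129.97 237.03] grasp [516.55 130.    82.03] F [-2.03 -0.09  6.14] Tz -0.03821613154575569 gap 22.294079403610564 44.00452673435211
```

Emit:
step_arm(steps=[10, 0, 0, -15, 0, 0, 0, 10, 0, 0, -35, 0, 0, 0, 10, 0, 0, -65, 0, 0, 0, 10, 0, 0, -100, 0, 0, 0, 10, 0, 0, -140, 0, 0, 0, 10, 0, 0, -140, 0, 0, 0, 10, 0, 0, -140, 0, 0, 0])

```text
t: 3.95
tool_pos: [517.3, 130.1, 379.5]
ee_rot: [[0.127, 0.992, 0.006], [0.992, -0.127, 0.001], [0.002, 0.006, -1.0]]
contact_force: [0.2, -0.2, -0.4]
finger_gap: 0.262
gripper_force: 45.0
```

```bash
cat >> h.py <<'E'
RI=rot([.992,-.127,0],-AX)
E
python3 -c "
from h import *
st();delta(MOUTH+AX*(22+85),RI)"
```

```text
t 3.95 q [ 0.2   0.01  1.94 -0.    1.19  0.33] TCP [517.29 130.07 379.48] grasp [518.28 130.27 224.48] F [ 0.19 -0.17 -0.37] Tz 0.031465855483645645 gap 22.416767445990615 45.01132071018219
target TCP [458.34 -78.78 431.9 ] shift [-214.54  -31.63  -53.06] turn [-28.69  -7.62  -2.  ]
```

Emit:
step_arm(steps=[10, -30, -4, -30, -5, -1, 0, 10, -60, -9, -55, -10, -2.5, -0.5, 10, -95, -14, -75, -15, -4, -1, 10, -130, -19, -80, -20, -5, -1.5, 10, -165, -24, -75, -25, -6.5, -1.7, 10, -200, -30, -60, -28.7, -7.6, -2, 10, -214.5, -31.6, -53, -28.7, -7.6, -2, 10, -214.5, -31.6, -53, -28.7, -7.6, -2])

```text
t: 4.62
tool_pos: [454.7, -80.9, 423.9]
ee_rot: [[0.128, 0.882, 0.454], [0.983, -0.05, -0.179], [-0.135, 0.468, -0.873]]
contact_force: [-0.1, -0.4, -2.2]
finger_gap: 0.265
gripper_force: 44.9
```

Emit:
step_arm(steps=[10, 0, 0, 0, 0, 0, 0, 10, 0, 0, 0, 0, 0, 0, 10, 0, 0, 0, 0, 0, 0, 10, 0, 0, 0, 0, 0, 0])

```text
t: 4.95
tool_pos: [458.4, -78.0, 429.8]
ee_rot: [[0.123, 0.878, 0.463], [0.983, -0.045, -0.177], [-0.135, 0.477, -0.869]]
contact_force: [0.1, -0.0, -0.6]
finger_gap: 0.261
gripper_force: 44.9
```

```bash
cat > look.py <<'E'
from h import *
import sys
st();delta(MOUTH+AX*float(sys.argv[2]),RI)
a=bot.capture('scene');b=bot.capture('top')
g=lambda i:np.clip(255*(i/255.)**.6,0,255).astype(np.uint8)
cv2.imwrite(sys.argv[1],np.hstack([crop(g(a),225,60,66,90,6),crop(g(b),360,150,66,90,6)]))
s=bot.state();z=s['ee_rot'][:,2];f=s['tool_pos']+z*(155+72)
for n in('scene','top'):print(n,'foot',proj(n,f),'mouth',proj(n,MOUTH))
E
python3 look.py pics/i1.png 107
```

```text
t 4.95 q [-0.19 -0.33  2.17 -0.12  0.79 -0.04] TCP [458.4  -78.   429.83] grasp [ 530.11 -105.5   295.19] F [ 0.09 -0.02 -0.58] Tz 0.04007342921172424 gap 22.257671090994574 44.9348920583725
target TCP [458.34 -78.78 431.9 ] shift [-1.05  0.97 -1.69] turn [-0.31  0.    0.17]
scene foot [[274.32  95.82]] mouth [[265.85 108.37]]
top foot [[389.65 205.25]] mouth [[390.75 197.79]]
```

View pics/i1.png

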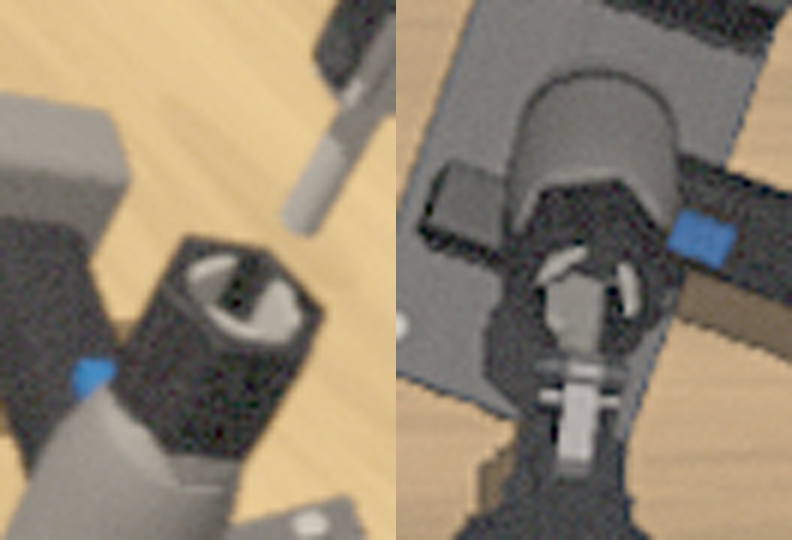

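The scene shows the bit's foot at (274.3,96.9) and the mouth at (265.4,109.6). Their offset agrees with the prediction to under 1 px, so I'm inserting with a small correction.

Emit:
step_arm(steps=[10, -1.6, 1, 10, -0.3, 0, 0.2, 10, -1.6, 1, 25, -0.3, 0, 0.2, 10, -1.6, 1, 40, -0.3, 0, 0.2, 10, -1.6, 1, 50, -0.3, 0, 0.2, 10, -1.6, 1, 60, -0.3, 0, 0.2, 10, -1.6, 1, 68, -0.3, 0, 0.2, 10, -1.6, 1, 70, -0.3, 0, 0.2, 10, -1.6, 1, 70, -0.3, 0, 0.2])

```text
t: 5.72
tool_pos: [490.8, -92.9, 368.6]
ee_rot: [[0.128, 0.876, 0.465], [0.983, -0.049, -0.178], [-0.133, 0.48, -0.867]]
contact_force: [-0.4, 0.7, -0.9]
finger_gap: 0.261
gripper_force: 45.0
```

```bash
python3 look.py pics/i2.png 22
```

```text
t 5.7167 q [-0.21 -0.2   2.19 -0.13  0.64 -0.03] TCP [490.76 -92.93 368.57] grasp [ 562.89 -120.56  234.19] F [-0.41  0.71 -0.89] Tz 0.009572470554772403 gap 22.262523782575226 44.98093843460083
target TCP [498.07 -93.87 358.29] shift [ 1.38  1.51 12.49] turn [-0.13  0.05 -0.1 ]
scene foot [[258.24 120.97]] mouth [[265.85 108.37]]
top foot [[392.08 191.58]] mouth [[390.75 197.79]]
```

View pics/i2.png

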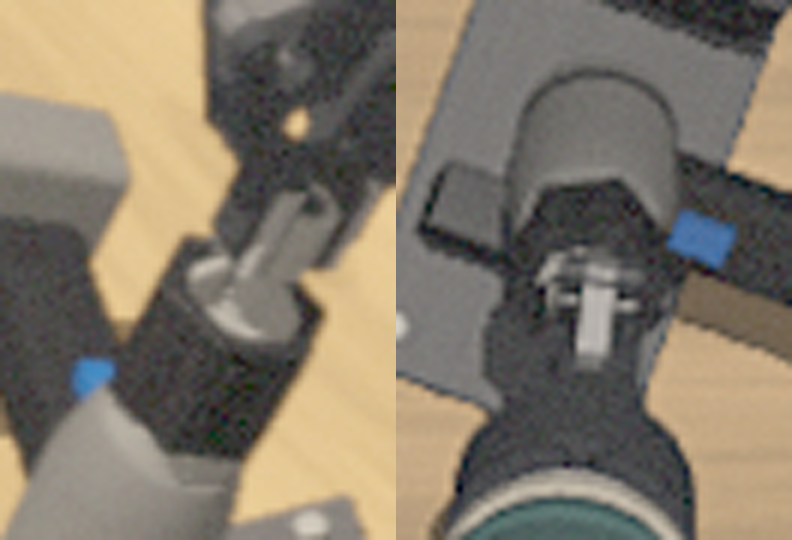

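The bit is in the bore with no contact force; the shank enters the mouth at about (265,105). I'll creep to the floor.

Emit:
step_arm(steps=[10, 0.5, 1, 4, 0, 0, 0, 10, 0.5, 1, 7, 0, 0, 0, 10, 0.5, 1, 9, 0, 0, 0, 10, 0.5, 1, 10, 0, 0, 0, 10, 0.5, 1, 10.5, 0, 0, 0, 10, 0.5, 1, 11, 0, 0, 0, 10, 0.5, 1, 11, 0, 0, 0])

```text
t: 6.4
tool_pos: [496.7, -94.5, 360.2]
ee_rot: [[0.128, 0.875, 0.467], [0.983, -0.049, -0.179], [-0.134, 0.481, -0.866]]
contact_force: [0.2, 0.4, -0.6]
finger_gap: 0.267
gripper_force: 45.0
```

```bash
python3 -c "
from h import *
st();delta(MOUTH+AX*22,RI);print(bot.state()['contact_force']@AX)"
```

```text
t 6.4 q [-0.21 -0.18  2.19 -0.13  0.61 -0.03] TCP [496.73 -94.53 360.16] grasp [ 569.05 -122.21  225.89] F [ 0.24  0.38 -0.59] Tz 0.016105946862127882 gap 22.807138065123777 44.981006383895874
target TCP [498.07 -93.87 358.29] shift [1.07 0.24 2.13] turn [-0.05  0.06 -0.11]
-0.5588272077098952
```

Emit:
step_arm(steps=[10, 0, 0, 1, 0, 0, 0, 10, 0, 0, 2, 0, 0, 0, 10, 0, 0, 2.5, 0, 0, 0, 10, 0, 0, 3, 0, 0, 0, 10, 0, 0, 3.5, 0, 0, 0, 10, 0, 0, 3.5, 0, 0, 0])

```text
t: 6.9
tool_pos: [498.2, -95.1, 358.5]
ee_rot: [[0.128, 0.875, 0.467], [0.983, -0.049, -0.179], [-0.134, 0.482, -0.866]]
contact_force: [-9.2, 2.8, 9.2]
finger_gap: 0.264
gripper_force: 46.5
```

```bash
python3 -c "
from h import *
st();delta(MOUTH+AX*22,RI);print(bot.state()['contact_force']@AX)"
```

```text
t 6.9 q [-0.21 -0.17  2.19 -0.14  0.61 -0.03] TCP [498.21 -95.08 358.52] grasp [ 570.55 -122.79  224.26] F [-9.16  2.78  9.18] Tz 0.0072519290074475684 gap 22.58254621342459 46.50235712528229
target TCP [498.07 -93.87 358.29] shift [ 1.2  -0.29 -0.08] turn [-0.04  0.07 -0.11]
12.728780752799683
```

Contact came at 12.7 N, exactly at the expected depth, so the bit is home. Releasing and backing off slightly.

Emit:
step_arm(steps=[60, 0, 0, -0.5, 0, 0, 0, 85, 0, 0, -1, 0, 0, 0, 85, 0, 0, -1, 0, 0, 0, 85, 0, 0, -1, 0, 0, 0, 85, 0, 0, -1, 0, 0, 0, 85, 0, 0, -1, 0, 0, 0, 85, 0, 0, -6, 0, 0, 0, 85, 0, 0, -10, 0, 0, 0])

```text
t: 7.57
tool_pos: [493.5, -93.3, 365.9]
ee_rot: [[0.128, 0.875, 0.466], [0.983, -0.049, -0.178], [-0.134, 0.481, -0.867]]
contact_force: [0.5, 0.8, -0.4]
finger_gap: 0.992
gripper_force: 0.0
```

```bash
python3 -c "
from h import *
st()
s=bot.state();A=axes(159.28);y=A.T@s['ee_rot'][:,1];yaw=np.degrees(np.arctan2(y[1],y[0]));print('tool y yaw',yaw)
for k in range(-6,7):
    n=27.18+60*k; d=-(n-yaw)   # tool-z turn needed
    print(d, 'q6',np.degrees(s['q'][5])+d)
delta(MOUTH+[0,-.8,0]+AX*32,RI)
a=bot.capture('scene');b=bot.capture('top')
g=lambda i:np.clip(255*(i/255.)**.6,0,255).astype(np.uint8)
cv2.imwrite('pics/r1.png',np.hstack([crop(g(a),225,60,66,90,6),crop(g(b),360,150,66,90,6)]))
"
```

```text
t 7.5667 q [-0.21 -0.19  2.19 -0.13  0.63 -0.03] TCP [493.52 -93.31 365.87] grasp [ 565.75 -120.97  231.55] F [ 0.46  0.79 -0.41] Tz -0.024468458678566236 gap 84.67856746050104 0.0
tool y yaw -164.67830330074884
168.14169669925116 q6 166.554956090821
108.14169669925116 q6 106.554956090821
48.141696699251156 q6 46.554956090820994
-11.858303300748844 q6 -13.445043909179002
-71.85830330074884 q6 -73.445043909179
-131.85830330074884 q6 -133.445043909179
-191.85830330074884 q6 -193.445043909179
-251.85830330074884 q6 -253.445043909179
-311.85830330074884 q6 -313.445043909179
-371.85830330074884 q6 -373.445043909179
-431.85830330074884 q6 -433.445043909179
-491.85830330074884 q6 -493.445043909179
-551.8583033007488 q6 -553.445043909179
target TCP [493.39 -92.9  366.95] shift [ 0.24  0.39 -1.06] turn [-0.08  0.06 -0.11]
```

View pics/r1.png

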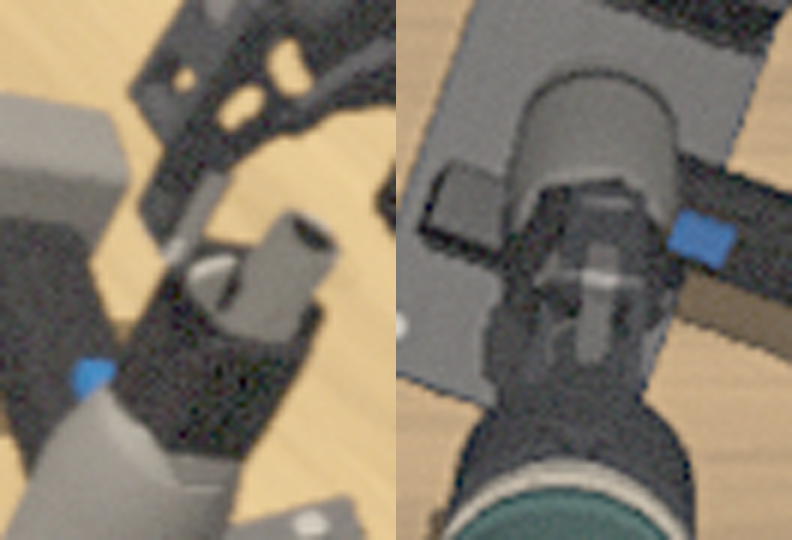

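The bit sits in the chuck, leaning slightly with its head at (271,101); the fingers are clear. Next I'll rotate the wrist to its negative end (q6 about -133°), aligned with a pair of flats, so one long stroke can close the jaws.

Emit:
step_arm(steps=[85, 0, 0, -3, 0, 0, -57, 85, 0, 0, -3, 0, 0, -57, 85, 0, 0, -3, 0, 0, -57, 85, 0, 0, -3, 0, 0, -57, 85, 0, 0, -3, 0, 0, -57, 85, 0, 0, -3, 0, 0, -57, 85, 0, 0, -3, 0, 0, -57, 85, 0, 0, -3, 0, 0, -57])

```text
t: 8.33
tool_pos: [492.3, -92.8, 368.7]
ee_rot: [[-0.668, 0.58, 0.467], [0.571, 0.801, -0.179], [-0.478, 0.147, -0.866]]
contact_force: [0.4, -0.6, 0.8]
finger_gap: 0.993
gripper_force: 0.0
```

Emit:
step_arm(steps=[85, 0, 0, 0, 0, 0, -57, 85, 0, 0, 0, 0, 0, -57, 85, 0, 0, 0, 0, 0, -57, 85, 0, 0, 0, 0, 0, -57, 85, 0, 0, 0, 0, 0, -57, 85, 0, 0, 0, 0, 0, -57, 85, 0, 0, 0, 0, 0, -57, 85, 0, 0, 0, 0, 0, -57])

```text
t: 9.0
tool_pos: [492.3, -92.8, 368.7]
ee_rot: [[-0.85, -0.244, 0.467], [-0.361, 0.915, -0.179], [-0.384, -0.32, -0.866]]
contact_force: [0.8, 0.5, 0.6]
finger_gap: 0.998
gripper_force: 0.0
```

Emit:
step_arm(steps=[85, 0, 0, 0, 0, 0, -17.9, 85, 0, 0, 0, 0, 0, -17.9, 85, 0, 0, 0, 0, 0, -17.9, 85, 0, 0, 0, 0, 0, -17.9, 85, 0, 0, 0, 0, 0, -17.9, 85, 0, 0, 0, 0, 0, -17.9])

```text
t: 9.5
tool_pos: [492.3, -92.8, 368.6]
ee_rot: [[-0.738, -0.488, 0.467], [-0.619, 0.765, -0.179], [-0.27, -0.421, -0.866]]
contact_force: [0.5, 0.2, -0.0]
finger_gap: 0.995
gripper_force: 0.0
```

```bash
cat >> h.py <<'E'
M2=MOUTH+np.array([0,-.8,0])
def sl(d,turn):  # target: grasp d mm below mouth; tool y yaw
    A=axes(159.28);a=np.radians(turn);delta(M2-AX*d,rot(A@[np.cos(a),np.sin(a),0],-AX))
E
python3 -c "
from h import *
st();sl(-36,27.18-60);sl(-36,27.18+120);sl(18,27.18-60)"
```

```text
t 9.5 q [-0.21 -0.2   2.19 -0.13  0.63 -2.33] TCP [492.3  -92.8  368.59] grasp [ 564.66 -120.48  234.34] F [ 0.55  0.2  -0.03] Tz 0.008094685727917142 gap 84.96772020054229 0.0
target TCP [491.52 -92.19 370.41] shift [-0.3   0.08 -2.05] turn [-0.03 -0.06 -0.06]
target TCP [491.52 -92.19 370.41] shift [-0.3   0.08 -2.05] turn [ -0.1    0.04 179.94]
target TCP [ 516.76 -101.78  323.65] shift [-0.36  0.1  51.95] turn [-0.03 -0.06 -0.06]
```

Emit:
step_arm(steps=[85, -0.3, 0, 15, 0, 0, 0, 85, -0.3, 0, 28, 0, 0, 0, 85, -0.3, 0, 38, 0, 0, 0, 85, -0.3, 0, 45, 0, 0, 0, 85, -0.3, 0, 50, 0, 0, 0, 85, -0.3, 0, 50, 0, 0, 0, 85, -0.3, 0, 50, 0, 0, 0])

```text
t: 10.08
tool_pos: [515.9, -101.6, 325.0]
ee_rot: [[-0.737, -0.489, 0.466], [-0.62, 0.764, -0.178], [-0.269, -0.421, -0.867]]
contact_force: [1.0, -0.5, -0.1]
finger_gap: 0.994
gripper_force: 0.0
```

Emit:
step_arm(steps=[60, 0, 0, 0, 0, 0, 0, 60, 0, 0, 0, 0, 0, 0, 60, 0, 0, 0, 0, 0, 0, 55, 0, 0, 0, 0, 0, 0, 55, 0, 0, 0, 0, 0, 0])

```text
t: 10.5
tool_pos: [515.9, -101.5, 325.6]
ee_rot: [[-0.737, -0.489, 0.467], [-0.62, 0.764, -0.179], [-0.27, -0.421, -0.866]]
contact_force: [0.5, 0.1, 0.2]
finger_gap: 0.645
gripper_force: 0.0
```

```bash
python3 -c "
from h import *
st();sl(16,27.18-60)"
```

```text
t 10.5 q [-0.22 -0.1   2.19 -0.15  0.53 -2.32] TCP [ 515.86 -101.54  325.6 ] grasp [ 588.28 -129.23  191.39] F [0.46 0.08 0.21] Tz -0.026308794607529086 gap 55.066027617958696 0.0
target TCP [ 515.83 -101.42  325.38] shift [0.01 0.2  0.16] turn [-0.05 -0.05  0.04]
```

Clear at 55 mm, so it is centred. Gripping the sleeve now.

Emit:
step_arm(steps=[45, 0, 0, 0, 0, 0, 0, 45, 0, 0, 0, 0, 0, 0, 45, 0, 0, 0, 0, 0, 0, 45, 0, 0, 0, 0, 0, 0], grip_force=45)

```text
t: 10.83
tool_pos: [515.5, -101.1, 325.6]
ee_rot: [[-0.737, -0.489, 0.466], [-0.62, 0.764, -0.178], [-0.269, -0.42, -0.867]]
contact_force: [-4.7, 3.8, 4.9]
finger_gap: 0.606
gripper_force: 45.8
```

```bash
python3 -c "
from h import *
st();print(bot.state()['wrist_torque'])"
```

```text
t 10.8333 q [-0.22 -0.1   2.19 -0.15  0.53 -2.32] TCP [ 515.53 -101.15  325.63] grasp [ 587.78 -128.74  191.3 ] F [-4.67  3.81  4.91] Tz 0.006648564959670526 gap 51.75325271689634 45.76851010322571
[0.51 0.66 0.13]
```

Emit:
step_arm(steps=[45, 0, 0, 0, 0, 0, 4, 45, 0, 0, 0, 0, 0, 8, 45, 0, 0, 0, 0, 0, 12, 45, 0, 0, 0, 0, 0, 16, 45, 0, 0, 0, 0, 0, 20, 45, 0, 0, 0, 0, 0, 24, 45, 0, 0, 0, 0, 0, 28, 45, 0, 0, 0, 0, 0, 32])

```text
t: 11.5
tool_pos: [515.4, -100.9, 325.5]
ee_rot: [[-0.885, -0.022, 0.466], [-0.118, 0.977, -0.178], [-0.451, -0.212, -0.867]]
contact_force: [-5.5, 4.5, 4.9]
finger_gap: 0.605
gripper_force: 46.9
```

```bash
python3 -c "
from h import *
st();print(bot.state()['wrist_torque'])"
```

```text
t 11.5 q [-0.22 -0.1   2.19 -0.15  0.53 -1.76] TCP [ 515.44 -100.92  325.51] grasp [ 587.66 -128.46  191.16] F [-5.52  4.52  4.9 ] Tz -0.28785687845456526 gap 51.65786227039669 46.87501609325409
[0.88 0.73 0.65]
```

Emit:
step_arm(steps=[45, 0, 0, 0, 0, 0, 4, 45, 0, 0, 0, 0, 0, 8, 45, 0, 0, 0, 0, 0, 12, 45, 0, 0, 0, 0, 0, 16, 45, 0, 0, 0, 0, 0, 20])

```text
t: 11.92
tool_pos: [515.5, -100.8, 325.5]
ee_rot: [[-0.839, 0.282, 0.466], [0.223, 0.958, -0.177], [-0.497, -0.045, -0.867]]
contact_force: [-4.3, 5.6, 4.6]
finger_gap: 0.602
gripper_force: 46.9
```

```bash
python3 -c "
from h import *
st()"
```

```text
t 11.9167 q [-0.22 -0.1   2.19 -0.14  0.53 -1.41] TCP [ 515.46 -100.78  325.52] grasp [ 587.7  -128.28  191.17] F [-4.35  5.58  4.61] Tz -0.28271666034830034 gap 51.37910975716041 46.877201199531555
```

Emit:
step_arm(steps=[45, 0, 0, 0, 0, 0, 4, 45, 0, 0, 0, 0, 0, 8, 45, 0, 0, 0, 0, 0, 12, 45, 0, 0, 0, 0, 0, 16, 45, 0, 0, 0, 0, 0, 20, 45, 0, 0, 0, 0, 0, 24])

```text
t: 12.42
tool_pos: [515.5, -100.6, 325.5]
ee_rot: [[-0.652, 0.598, 0.466], [0.594, 0.785, -0.177], [-0.472, 0.161, -0.867]]
contact_force: [-5.5, 6.3, 4.9]
finger_gap: 0.603
gripper_force: 46.9
```

```bash
python3 -c "
from h import *
st()"
```

```text
t 12.4167 q [-0.22 -0.1   2.19 -0.14  0.53 -0.99] TCP [ 515.51 -100.62  325.49] grasp [ 587.79 -128.08  191.15] F [-5.52  6.26  4.87] Tz -0.2811029575085296 gap 51.51865994310014 46.91002428531647
```

Turned 76°, with a steady 0.28 N m. I'll carry on in shorter strokes.

Emit:
step_arm(steps=[45, 0, 0, 0, 0, 0, 3, 45, 0, 0, 0, 0, 0, 6, 45, 0, 0, 0, 0, 0, 9, 45, 0, 0, 0, 0, 0, 12, 45, 0, 0, 0, 0, 0, 15])

```text
t: 12.83
tool_pos: [515.6, -100.5, 325.5]
ee_rot: [[-0.475, 0.746, 0.467], [0.776, 0.605, -0.177], [-0.414, 0.278, -0.867]]
contact_force: [-4.8, 6.5, 4.1]
finger_gap: 0.603
gripper_force: 46.7
```

```bash
python3 -c "
from h import *
st()"
```

```text
t 12.8333 q [-0.22 -0.1   2.19 -0.14  0.53 -0.73] TCP [ 515.57 -100.55  325.52] grasp [ 587.88 -127.99  191.19] F [-4.81  6.49  4.08] Tz -0.28388611875072695 gap 51.52050846411696 46.65294349193573
```

Emit:
step_arm(steps=[45, 0, 0, 0, 0, 0, 3, 45, 0, 0, 0, 0, 0, 6, 45, 0, 0, 0, 0, 0, 9, 45, 0, 0, 0, 0, 0, 12])

```text
t: 13.17
tool_pos: [515.6, -100.5, 325.5]
ee_rot: [[-0.31, 0.828, 0.467], [0.885, 0.431, -0.177], [-0.347, 0.358, -0.867]]
contact_force: [-3.9, 6.2, 4.5]
finger_gap: 0.604
gripper_force: 46.6
```

```bash
python3 -c "
from h import *
st()"
```

```text
t 13.1667 q [-0.22 -0.1   2.19 -0.14  0.53 -0.52] TCP [ 515.62 -100.5   325.52] grasp [ 587.95 -127.93  191.2 ] F [-3.92  6.24  4.5 ] Tz -0.27747451150979197 gap 51.58340121568622 46.570449471473694
```

Emit:
step_arm(steps=[45, 0, 0, 0, 0, 0, 3, 45, 0, 0, 0, 0, 0, 6, 45, 0, 0, 0, 0, 0, 9, 45, 0, 0, 0, 0, 0, 12])

```text
t: 13.5
tool_pos: [515.7, -100.5, 325.6]
ee_rot: [[-0.131, 0.875, 0.467], [0.955, 0.237, -0.177], [-0.265, 0.423, -0.866]]
contact_force: [-3.4, 7.1, 4.2]
finger_gap: 0.607
gripper_force: 46.5
```

```bash
python3 -c "
from h import *
st()"
```

```text
t 13.5 q [-0.22 -0.1   2.19 -0.14  0.53 -0.31] TCP [ 515.69 -100.49  325.58] grasp [ 588.05 -127.91  191.27] F [-3.43  7.06  4.22] Tz -0.27750680865822597 gap 51.85491379255267 46.51361346244812
```

Emit:
step_arm(steps=[45, 0, 0, 0, 0, 0, 3, 45, 0, 0, 0, 0, 0, 6, 45, 0, 0, 0, 0, 0, 9])

```text
t: 13.75
tool_pos: [515.8, -100.5, 325.6]
ee_rot: [[0.008, 0.884, 0.467], [0.981, 0.085, -0.177], [-0.196, 0.459, -0.866]]
contact_force: [-3.6, 5.9, 5.2]
finger_gap: 0.609
gripper_force: 46.5
```

```bash
python3 -c "
from h import *
st()"
```

```text
t 13.75 q [-0.22 -0.1   2.19 -0.14  0.53 -0.15] TCP [ 515.75 -100.46  325.6 ] grasp [ 588.12 -127.88  191.3 ] F [-3.57  5.91  5.17] Tz -0.27977674384858336 gap 51.98838911985421 46.51982545852661
```

124°, still running free.

Emit:
step_arm(steps=[45, 0, 0, 0, 0, 0, 3, 45, 0, 0, 0, 0, 0, 6, 45, 0, 0, 0, 0, 0, 9, 45, 0, 0, 0, 0, 0, 12])

```text
t: 14.08
tool_pos: [515.8, -100.5, 325.7]
ee_rot: [[0.192, 0.863, 0.467], [0.977, -0.121, -0.177], [-0.096, 0.49, -0.866]]
contact_force: [-3.1, 7.8, 4.5]
finger_gap: 0.605
gripper_force: 46.6
```

```bash
python3 -c "
from h import *
st()"
```

```text
t 14.0833 q [-0.22 -0.1   2.19 -0.14  0.53  0.06] TCP [ 515.81 -100.47  325.67] grasp [ 588.2  -127.88  191.38] F [-3.13  7.77  4.55] Tz -0.28202507661919596 gap 51.62516374377081 46.56913340091705
```

Emit:
step_arm(steps=[45, 0, 0, 0, 0, 0, 3, 45, 0, 0, 0, 0, 0, 6, 45, 0, 0, 0, 0, 0, 9])

```text
t: 14.33
tool_pos: [515.9, -100.5, 325.7]
ee_rot: [[0.324, 0.823, 0.467], [0.946, -0.272, -0.177], [-0.018, 0.499, -0.866]]
contact_force: [-2.7, 6.4, 3.7]
finger_gap: 0.603
gripper_force: 46.6
```

```bash
python3 -c "
from h import *
st()"
```

```text
t 14.3333 q [-0.22 -0.1   2.19 -0.14  0.53  0.21] TCP [ 515.87 -100.45  325.67] grasp [ 588.27 -127.87  191.39] F [-2.67  6.41  3.72] Tz -0.24007368124112727 gap 51.48498992269848 46.643983125686646
```

Emit:
step_arm(steps=[45, 0, 0, 0, 0, 0, 3, 45, 0, 0, 0, 0, 0, 6, 45, 0, 0, 0, 0, 0, 9])

```text
t: 14.58
tool_pos: [515.9, -100.5, 325.7]
ee_rot: [[0.449, 0.762, 0.467], [0.892, -0.417, -0.177], [0.06, 0.496, -0.866]]
contact_force: [-1.8, 6.8, 3.9]
finger_gap: 0.597
gripper_force: 47.0
```

```bash
python3 -c "
from h import *
st()"
```

```text
t 14.5833 q [-0.22 -0.1   2.19 -0.14  0.53  0.37] TCP [ 515.91 -100.5   325.71] grasp [ 588.33 -127.93  191.44] F [-1.84  6.77  3.91] Tz -0.3619049729923007 gap 50.968760930969346 46.966753005981445
```

Emit:
step_arm(steps=[45, 0, 0, 0, 0, 0, 3, 45, 0, 0, 0, 0, 0, 6, 45, 0, 0, 0, 0, 0, 9])

```text
t: 14.83
tool_pos: [516.0, -100.5, 325.8]
ee_rot: [[0.562, 0.682, 0.467], [0.816, -0.551, -0.177], [0.137, 0.481, -0.866]]
contact_force: [-2.1, 7.6, 4.2]
finger_gap: 0.603
gripper_force: 47.3
```

```bash
python3 -c "
from h import *
st()"
```

```text
t 14.8333 q [-0.22 -0.1   2.19 -0.14  0.53  0.53] TCP [ 515.96 -100.5   325.76] grasp [ 588.41 -127.93  191.51] F [-2.07  7.57  4.19] Tz -0.4962543558130072 gap 51.522764062808015 47.32999920845032
```

Torque has climbed to 0.50 N m raw, about 0.40 once the 0.1 offset seen in free running is taken off. That is firmly tight, so I'm stopping here, letting go and backing out.

Emit:
step_arm(steps=[60, 0, 0, 0, 0, 0, 0, 85, 0, 0, 0, 0, 0, 0, 85, 0, 0, 0, 0, 0, 0, 85, 0, 0, 0, 0, 0, 0, 85, 0, 0, 0, 0, 0, 0, 85, 0, 0, 0, 0, 0, 0])

```text
t: 15.33
tool_pos: [515.8, -101.7, 325.2]
ee_rot: [[0.562, 0.683, 0.466], [0.816, -0.549, -0.179], [0.134, 0.481, -0.866]]
contact_force: [0.4, -0.2, 0.2]
finger_gap: 0.995
gripper_force: 0.0
```

Emit:
step_arm(steps=[85, 0, 0, -15, 0, 0, 0, 85, 0, 0, -35, 0, 0, 0, 85, 0, 0, -60, 0, 0, 0, 85, 0, 0, -90, 0, 0, 0, 85, 0, 0, -120, 0, 0, 0, 85, 0, 0, -120, 0, 0, 0, 85, 0, 0, -120, 0, 0, 0])

```text
t: 15.92
tool_pos: [460.0, -80.1, 431.9]
ee_rot: [[0.561, 0.681, 0.471], [0.817, -0.548, -0.179], [0.136, 0.486, -0.863]]
contact_force: [-0.2, 0.1, -0.3]
finger_gap: 0.993
gripper_force: 0.0
```

```bash
python3 -c "
from h import *
st()
a=bot.capture('scene');b=bot.capture('top')
g=lambda i:np.clip(255*(i/255.)**.6,0,255).astype(np.uint8)
cv2.imwrite('pics/f1.png',np.hstack([crop(g(a),225,60,66,90,6),crop(g(b),360,150,66,90,6)]))
for n in('scene','top'):print(n,proj(n,[MOUTH,MOUTH+AX*28]))
"
```

```text
t 15.9167 q [-0.19 -0.33  2.17 -0.12  0.78  0.51] TCP [460.01 -80.12 431.86] grasp [ 533.08 -107.94  298.02] F [-0.16  0.15 -0.27] Tz 0.025785152104606517 gap 84.79764488040097 0.0
scene [[265.85 108.37]
 [271.91  97.65]]
top [[390.75 197.79]
 [390.29 203.24]]
```

View pics/f1.png

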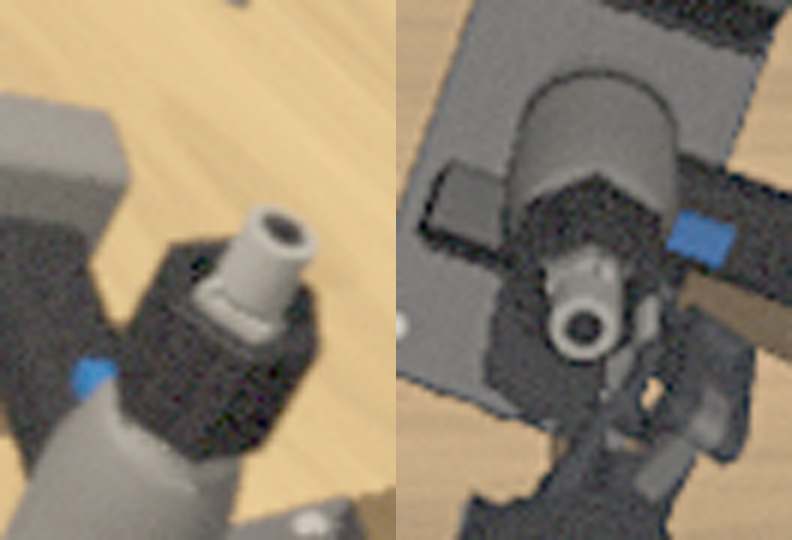

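The head's top is at (271.8,98) in the scene view, against a predicted (271.9,98.7) for a bit fully home and straight. The jaws are closed on the shank and the gripper is clear.

```bash
python3 -c "
from plant import bot
print(bot.close_job())"
```

```text
the job is handed in; nothing more can be done
None
```

The socket bit is home in the chuck, straight, with the sleeve turned to about 0.4 N m and the gripper clear, and the job is handed in at about 16 s; no verdict came back, and I did not take a last look at the other bits, the ink bottle or the print head.

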